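# Stack the culture dishes on the levelling stand

## Task

Stack the closed culture dishes as one upright tower on the round metal stand (not the square one): the wide round dish first, the square dish on it, then the small round dish, and last the steel weight on top to hold the lids shut. Centre each piece well on the one below, keep the dishes level all the while, and leave everything else on the bench where it is.

Things in the scene. Friction and masses are not known exactly. Their poses are not given: they have to be found in the camera images.
- wide_dish: The wide round dish: clear plastic culture dish with its lid on, a pale tan layer of set agar showing inside; rigid, closed, handled as one solid piece by its sides. 64 mm diameter, 20 mm high, flat top. About 50 g. Origin at the centre of the underside, z up. Stands upright on the bench at the start.
- square_dish: The square dish: clear plastic culture dish with its lid on, a pale tan layer of set agar showing inside; rigid, closed, handled as one solid piece by its sides. 46 x 46 mm, 20 mm high, flat top; its x and y axes are square to its sides. About 40 g. Origin at the centre of the underside, z up. Stands upright on the bench at the start, at any yaw.
- small_dish: The small round dish: clear plastic culture dish with its lid on, a pale tan layer of set agar showing inside; rigid, closed, handled as one solid piece by its sides. 40 mm diameter, 20 mm high, flat top. About 25 g. Origin at the centre of the underside, z up. Stands upright on the bench at the start.
- weight: The steel weight: a bare steel disc, 34 mm diameter and 12 mm thick, with an upright cylindrical knob 20 mm in diameter on top, to be gripped by the knob (from 12 to 36 mm above the underside). 36 mm high overall, about 120 g. Origin at the centre of the underside, z up. Stands upright on the bench at the start.
- round_stand: The round stand, where the tower goes: a low flat aluminium disc on short feet, fixed to the bench, 88 mm diameter, flat top 15 mm above the bench. Origin at its centre at bench height, z up.
- square_stand: The square stand, not to be used: a low flat aluminium plate on short feet, fixed to the bench, 82 x 82 mm, flat top 15 mm above the bench. Origin at its centre at bench height, axes square to its sides.
- beaker: Bystander: small open glass beaker, 42 mm rim diameter, 55 mm high, loose. Leave it where it is. Origin at the centre of the underside, z up. 
- jar: Bystander: small closed jar with a black cap, 36 mm diameter, 50 mm high, loose. Leave it where it is. Origin at the centre of the underside, z up. 
- tube_rack: Bystander: green microtube rack 200 (x) x 66 (y) mm, 28 mm high with white tubes up to 40 mm, loose, at the left of the work area. Leave it where it is. Origin at the centre of the underside, z up. 
There are look-alikes about, which are no part of the job. What is shaped like the square_dish but turquoise is not meant. What is shaped like the small_dish but purple is not meant.

How it is judged:
By the outcome, as a careful person would: the job done as asked, in the order asked, and still so for the second after the job is handed in, with the robot touching nothing.
It also fails if it takes over 112 s, if anything falls off the work surface, if the arm or the gripper's body presses on something with over 40 N, if the wrist force passes 120 N, or if a joint passes its speed limit or range.

## Robot

A 7-joint arm with a two-finger parallel gripper is mounted at the origin on the work surface. World frame = base frame: x ahead of the robot, y to its left, z up, the work surface at z = 0. Lengths are in m, angles in rad, forces in N, time in s.
With the tool pointing down it reaches from about 0.425 to 0.925 m from the base axis. Payload 6.8 kg.
Tool frame: the origin (TCP) lies midway between the tips of the shut fingers; the grasp point (between the pads) lies 19 mm behind it; z points along the fingers, y is the line along which they close (so a half turn about z gives the same grasp; the last joint's range is limited). The gripper opens to 85 mm and grips with 20 to 120 N. Pads are 22 mm wide; open, the fingers measure 114 mm over their backs; the gripper's body (76 mm by 85 mm) begins 54 mm behind the grasp point. The pads swing forward as they close: fully open they stand 13 mm farther back than shut.
Start: joints at [-1.381, 0.477, 0.022, 1.555, -0.011, 1.109, -0.083], TCP at [0.198, 0.645, 0.231] pointing down, gripper open.
Joint ranges: [-2.96, 2.96], [-0.34, 2.1], [-1.41, 1.46], [0.24, 2.44], [-1.37, 4.51], [0.17, 1.92], [-2.96, 2.96]. Speed limits (rad/s): [2.39, 2.39, 3.14, 3.14, 3.14, 3.14, 3.14].

## Interface

Orientations are given as a rotation vector (axis times angle).
In Python, from bench import r gives the robot as it stands. The module is installed in compiled form; this text tells all that it offers.
- The arm moves only by the tool apply_moves, never from a script. Its argument "rows" is a list of rows, each a list of 6 numbers: the shift along the tool's x, y, z scaled (see below), then the turn, a rotation vector about the tool's x, y, z scaled (see below). A call has 1 to 5 rows; each row is the pose to reach, as a shift and turn from the pose commanded when the call began, along the tool's axes at that moment; what a row does not reach only later rows make up. The controller multiplies each number of a shift by 0.25 m and each number of a turn by 90 degrees. A row lasts 1/8 s, in which the tool goes at most 62.5 mm and 10.7 degrees, less where a joint would pass 70% of its speed; a pose out of reach is approached as far as the arm can. A call with a number of a shift or a turn outside -1 to 1 is refused whole. A call with a gripper value outside its range is refused whole. "claw" is the opening, from 0 (shut) to 1 (fully open), set as the call begins (left out, the last holds). The fingers move at their own pace and stop on an object; "newtons" is the grip in N (left out, the last holds). Time passes only in rows, so rows that repeat a pose let the fingers close. It gives the time, the measured TCP pose, the force, the opening and the grip force at its end, in the units of the state.
- r.get_obs(): the state, without advancing time (a new reading comes with each control period).
- r.grab_frame(name): name is "scene" or "side" or "wrist"; returns a dict with "pixels" (384x512x3 uint8, red, green, blue), "intrinsics" (3x3 intrinsics, pixels), "dist" ([k1, k2, p1, p2, k3] as OpenCV has them; the pictures are not rectified), "eye" and "attitude" of the camera in the world. Camera axes: x right, y up, looking along -z (the intrinsics and any distortion apply to the point x, -y, -z); pixel columns grow to the right and rows downward; lengths in m; the calibration is good to about 2 mm. A picture is of the moment at which its call begins. There is no depth.
- r.hand_in(): hands the job in; it is judged then, once.
Trained networks look in a picture, given as the dict that the camera call returned (one of the last four; its "shot" number tells which), for a name from the list of things; names that differ only in an ending like _2 or _b are one class to them, and where a whole thing is asked for, a point or a joint stands for the part that bears it (a point fixed in the world has none). Each returns a list of dicts, best first, with "conf" (0 to 1); they miss things now and then, are a little off and sometimes report something else, mostly with a low value. They report only what shows in the picture. A call takes as long as a camera call. They do not tell look-alikes from the thing itself.
- r.search_frame(picture, thing): "rect" ([left, top, width, height] in pixels, round what is visible of it).
- r.outline_of(picture, thing): "pixels" (384x512 bool, what is visible of it) and "rect" ([left, top, width, height] in pixels, round what is visible of it).
- r.landmark_of(picture, thing): "point" ([column, row] in pixels: a listed point, or the origin of a listed thing).
The state is a dict: "clock": time; "joints": joint angles; "qvel": joint speeds; "tau": joint torques, N m; "tcp_pos": TCP position; "orientation": TCP orientation; "contact_force": force on the tool from outside, world axes, zero at the start; "moment": the same for the moment, N m; "grip_width": finger opening in m; "gripper_force": force on a finger pad.
Only numpy, scipy, OpenCV 4.12 (cv2) and the standard library are available. Lean on these libraries where they do the work, as an engineer would, in place of code of your own. Each camera call takes 0.05 s, during which the arm holds its last target. There are 200 camera calls.

## Working session

There is one attempt and no reset: what is moved stays moved. The work goes in short steps, Python scripts to look and compute and a tool call to move; the robot and the scene stay as the last step left them, time stands still between calls to the robot, and variables do not carry over. Pictures are saved under pics/ and viewed, at most 14 in all, crops included, and the job is handed in when it is done.

Besides the shell and the picture viewer there is one more tool, called after "Call:" in YAML: its name, and indented under it one key for each argument. apply_moves: Moves the arm, as the interface text tells. Its arguments: {"type":"object","properties":{"rows":{"type":"array","items":{"type":"array","items":{"type":"number"}}},"claw":{"type":"number"},"newtons":{"type":"number"}},"required":["rows"]}

```bash
mkdir -p pics
cat > h.py <<'E'
import numpy as np, cv2
from scipy.spatial.transform import Rotation as R
from bench import r
def Rm(a):
    a=np.array(a,float)
    return a if a.shape==(3,3) else (R.from_rotvec(a).as_matrix() if a.size==3 else R.from_quat(a).as_matrix())
def ray(p,uv):
    u=cv2.undistortPoints(np.array([[uv]],float),np.array(p['intrinsics']),np.array(p['dist'])).ravel()
    return Rm(p['attitude'])@np.array([u[0],-u[1],-1.])
def onz(p,uv,z):
    d=ray(p,uv); e=np.array(p['eye']); return e+d*(z-e[2])/d[2]
def proj(p,X):
    c=Rm(p['attitude']).T@(np.array(X,float)-p['eye']); c=c*[1,-1,-1]
    return cv2.projectPoints(c.reshape(1,3),np.zeros(3),np.zeros(3),np.array(p['intrinsics']),np.array(p['dist']))[0].ravel()
def save(p,n): cv2.imwrite('pics/'+n+'.png',p['pixels'][:,:,::-1])
def rel(target,yaw=None):
    o=r.get_obs(); M=Rm(o['orientation']); print('shift units',np.round(M.T@(np.array(target)-o['tcp_pos'])/0.25,4))
E
cat > /tmp/a.py <<'E'
from h import *
o=r.get_obs(); print({k:np.round(v,3) for k,v in o.items()}); print(Rm(o['orientation']).round(3))
names='wide_dish square_dish small_dish weight round_stand square_stand beaker jar tube_rack'.split()
hz=dict(beaker=0,jar=0)
for c in ['scene','side','wrist']:
    p=r.grab_frame(c); save(p,c+'0'); print(c,np.round(p['eye'],3),np.round(p['attitude'],3).tolist(),np.diag(p['intrinsics']))
    for n in names:
        for d in r.landmark_of(p,n)[:3]:
            if d['conf']>.2: print(n,round(d['conf'],2),np.round(d['point']),onz(p,d['point'],0)[:2].round(3))
E
python3 /tmp/a.py; python3 -c "
import cv2,numpy as np
"
```

```text
{'clock': np.float64(0.0), 'joints': array([-1.381,  0.478,  0.022,  1.556, -0.011,  1.109, -0.083]), 'qvel': array([-0.001, -0.002,  0.   , -0.   ,  0.   , -0.   ,  0.001]), 'tau': array([ 1.0000e-03, -5.9644e+01,  1.6080e+00, -2.8119e+01,  1.3000e-02,
        9.0000e-03, -0.0000e+00]), 'tcp_pos': array([0.198, 0.645, 0.23 ]), 'orientation': array([-4.660e-01, -3.107e+00,  3.000e-03]), 'contact_force': array([0.705, 0.715, 0.885]), 'moment': array([ 0.006,  0.003, -0.008]), 'gripper_force': np.float64(0.0), 'grip_width': np.float64(0.086)}
[[-0.956  0.293 -0.   ]
 [ 0.293  0.956 -0.002]
 [-0.    -0.002 -1.   ]]
scene [1.554 0.092 0.854] [0.693, 0.718, 1.479] [468.63139609 468.63139609   1.        ]
wide_dish 0.88 [336. 167.] [0.421 0.279]
square_dish 0.58 [267. 148.] [0.324 0.068]
square_dish 0.54 [270. 169.] [0.432 0.08 ]
small_dish 0.63 [125. 166.] [ 0.431 -0.363]
small_dish 0.59 [150. 174.] [ 0.467 -0.276]
weight 0.55 [271. 210.] [0.617 0.086]
round_stand 0.93 [138. 213.] [ 0.64  -0.272]
square_stand 0.6 [215. 219.] [ 0.657 -0.061]
jar 0.68 [211. 173.] [ 0.456 -0.096]
jar 0.66 [1
[... 209 characters left out ...]
h 0.68 [216. 159.] [0.429 0.27 ]
square_dish 0.63 [207. 203.] [0.348 0.092]
square_dish 0.53 [236. 199.] [0.428 0.075]
small_dish 0.69 [304. 342.] [ 0.422 -0.361]
small_dish 0.55 [298. 298.] [ 0.454 -0.266]
weight 0.68 [300. 180.] [0.627 0.083]
weight 0.38 [373. 272.] [ 0.642 -0.272]
round_stand 0.68 [376. 271.] [ 0.651 -0.271]
square_stand 0.68 [334. 211.] [ 0.656 -0.067]
beaker 0.55 [282. 144.] [0.652 0.263]
jar 0.72 [273. 239.] [ 0.466 -0.095]
jar 0.7 [301. 301.] [ 0.456 -0.277]
tube_rack 0.9 [238. 122.] [0.562 0.444]
tube_rack 0.48 [299. 298.] [ 0.455 -0.269]
tube_rack 0.37 [296. 180.] [0.616 0.085]
wrist [0.117 0.671 0.372] [-0.287, -0.211, 1.26] [332.93085697 332.93085697   1.        ]
```

View pics/scene0.png

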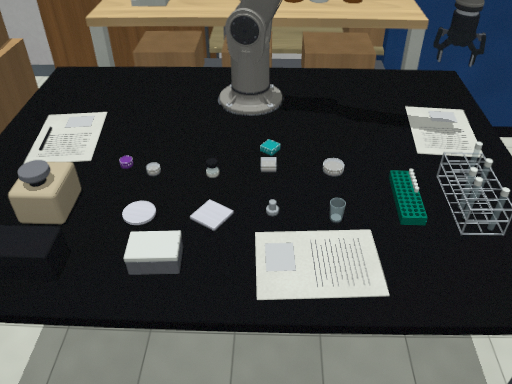

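View pics/side0.png

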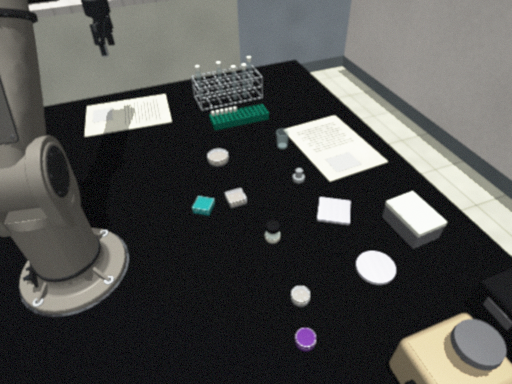

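The pictures show everything clearly. In the scene view: wide dish (334,166), square dish (269,165), turquoise decoy (270,147), small dish (153,169), purple decoy (126,161), weight (272,210), round stand (139,212). Scene and side views agree to about 1–2 cm. I'll refine with the wrist camera from above each piece.

Call:
apply_moves:
  rows:
    - [-0.65,-0.574,0,0,0,-0.19]
    - [-0.65,-0.574,0,0,0,-0.19]
    - [-0.65,-0.574,0,0,0,-0.19]
    - [-0.65,-0.574,0,0,0,-0.19]
  claw: 1
  newtons: 30

```text
clock: 2.0
tcp_pos: [0.3139, 0.4568, 0.2315]
orientation: [0.006, 3.141, -0.001]
contact_force: [-0.3, 0.9, 0.3]
grip_width: 0.0852
gripper_force: 0.0
```

Call:
apply_moves:
  rows:
    - [-0.454,-0.74,0.1,0,0,0]
    - [-0.454,-0.74,0.1,0,0,0]
    - [-0.454,-0.74,0.1,0,0,0]
    - [-0.454,-0.74,0.1,0,0,0]
    - [-0.454,-0.74,0.1,0,0,0]

```text
clock: 2.62
tcp_pos: [0.4263, 0.2727, 0.2063]
orientation: [0.008, 3.141, -0.001]
contact_force: [-0.9, 0.7, 0.4]
grip_width: 0.0854
gripper_force: 0.0
```

```bash
cat >> h.py <<'E'
from scipy.optimize import least_squares
def fit(p,mask,rad,h,z0,guess):
    """fit disc silhouette: solid cylinder radius rad, z0..z0+h; returns xy (mask centroid/area match by hull of projected rims)"""
    def poly(q):
        a=np.linspace(0,2*np.pi,40)
        P=np.array([proj(p,[q[0]+rad*np.cos(t),q[1]+rad*np.sin(t),z]) for z in (z0,z0+h) for t in a],np.float32)
        return cv2.convexHull(P).reshape(-1,2)
    m=cv2.moments(mask.astype(np.uint8),True); c=np.array([m['m10'],m['m01']])/m['m00']
    def f(q):
        mm=cv2.moments(poly(q).reshape(-1,1,2)); return np.array([mm['m10'],mm['m01']])/mm['m00']-c
    s=least_squares(f,guess,x_scale=.01,diff_step=1e-3)
    return s.x,m['m00'],cv2.contourArea(poly(s.x).reshape(-1,1,2))
def find(p,n,rad,h,z0):
    for d in r.outline_of(p,n)[:3]:
        x,y,w,hh=d['rect']; g=onz(p,(x+w/2,y+hh/2),z0+h/2)[:2]
        q,a,b=fit(p,d['pixels'],rad,h,z0,g)
        col=p['pixels'][d['pixels']].mean(0).round()
        print(n,round(d['conf'],2),'rect',d['rect'],'xy',q.round(4),'area',a,'model',round(b),col)
def st():
    o=r.get_obs(); print('t',round(float(o['clock']),2),'tcp',np.round(o['tcp_pos'],4),Rm(o['orientation']).round(3)[:2].tolist(),'w',o['grip_width'].round(4),'F',np.round(o['contact_force'],1),o['gripper_force'])
E
python3 - <<'E'
from h import *
st(); p=r.grab_frame('wrist'); save(p,'w1')
print(p['eye'])
find(p,'wide_dish',.032,.02,0)
E
```

```text
Traceback (most recent call last):
  File "h.py", line 37, in st
    o=r.get_obs(); print('t',round(float(o['clock']),2),'tcp',np.round(o['tcp_pos'],4),Rm(o['orientation']).round(3)[:2].tolist(),'w',o['grip_width'].round(4),'F',np.round(o['contact_force'],1),o['gripper_force'])
                                                                                                                                      ^^^^^^^^^^^^^^^^^^^^^
AttributeError: 'float' object has no attribute 'round'
```

```bash
sed -i "s/o\['grip_width'\].round(4)/round(float(o['grip_width']),4)/" h.py
python3 - <<'E'
from h import *
st(); p=r.grab_frame('wrist'); save(p,'w1')
print(p['eye'])
find(p,'wide_dish',.032,.02,0)
E
```

```text
t 2.62 tcp [0.4263 0.2727 0.2063] [[-1.0, 0.005, 0.0], [0.005, 1.0, -0.001]] w 0.0854 F [-0.9  0.7  0.4] 0.0
[0.34145677 0.27376953 0.34737109]
wide_dish 0.73 rect [220.9, 137.4, 60.2, 61.3] xy [0.4301 0.2691] area 3029.0 model 3162 [247. 246. 243.]
```

View pics/w1.png

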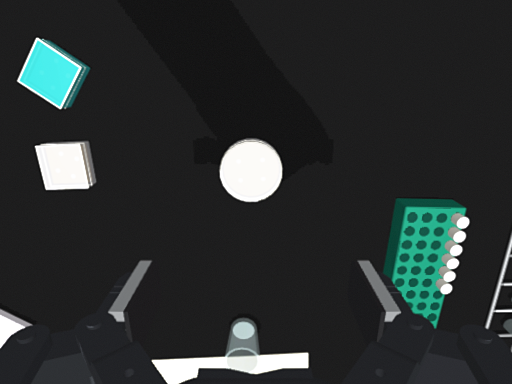

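The wrist view shows the wide dish at about (251,170), between the fingers. The fit gives (0.430, 0.269), and its area matches the model. I'll descend and check again from close by.

Call:
apply_moves:
  rows:
    - [-0.015,-0.015,0.64,0,0,0]
    - [-0.015,-0.015,0.64,0,0,0]
    - [-0.015,-0.015,0.64,0,0,0]
    - [-0.015,-0.015,0.64,0,0,0]

```text
clock: 3.22
tcp_pos: [0.4263, 0.2722, 0.0442]
orientation: [0.005, -3.137, 0.004]
contact_force: [-0.4, -0.4, -0.0]
grip_width: 0.0852
gripper_force: 0.0
```

Run:
```python
from h import *
st(); p=r.grab_frame('wrist'); save(p,'w2')
find(p,'wide_dish',.032,.02,0)
rel([.430,.269,-.0035])
```

```text
t 3.23 tcp [0.4263 0.2722 0.0442] [[-1.0, -0.003, -0.005], [-0.003, 1.0, -0.003]] w 0.0852 F [-0.4 -0.4 -0. ] 0.0
wide_dish 0.6 rect [193.6, 179.3, 112.8, 116.8] xy [0.4302 0.2692] area 9792.0 model 10212 [237. 235. 232.]
shift units [-0.0047 -0.0175  0.2029]
```

View pics/w2.png

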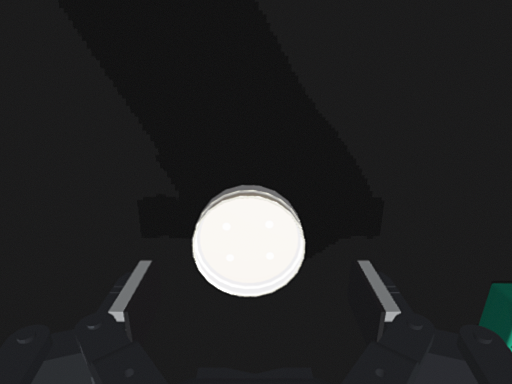

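The dish sits about 3 mm left of the finger midline (249 against 254 px), which agrees with the fit. Next I go down and grip.

Call:
apply_moves:
  rows:
    - [-0.012,-0.015,0.19,0,0,0]
    - [-0.012,-0.015,0.19,0,0,0]
    - [-0.012,-0.015,0.19,0,0,0]

```text
clock: 3.7
tcp_pos: [0.4325, 0.2691, 0.0008]
orientation: [-0.001, 3.14, 0.003]
contact_force: [0.2, -0.1, 1.0]
grip_width: 0.0852
gripper_force: 0.0
```

Call:
apply_moves:
  rows:
    - [0,0,0,0,0,0]
    - [0,0,0,0,0,0]
    - [0,0,0,0,0,0]
    - [0,0,0,0,0,0]
    - [0,0,0,0,0,0]
  claw: 0
  newtons: 30

```text
clock: 4.32
tcp_pos: [0.4326, 0.269, 0.0007]
orientation: [-0.001, 3.139, 0.003]
contact_force: [-1.1, 0.5, 9.8]
grip_width: 0.0628
gripper_force: 30.6
```

Run:
```python
from h import *
for i in range(4): st(); p=r.grab_frame('wrist')
save(p,'w3'); find(p,'wide_dish',.032,.02,0)
```

```text
t 4.33 tcp [0.4326 0.269  0.0007] [[-1.0, -0.001, 0.002], [-0.001, 1.0, 0.002]] w 0.0628 F [-1.1  0.5  9.8] 30.589460134506226
t 4.38 tcp [0.4326 0.269  0.0007] [[-1.0, -0.001, 0.002], [-0.001, 1.0, 0.002]] w 0.0629 F [-0.8 -0.8  9.4] 30.58851420879364
t 4.42 tcp [0.4326 0.269  0.0007] [[-1.0, -0.001, 0.002], [-0.001, 1.0, 0.002]] w 0.0629 F [-2.1 -1.2  9.2] 30.588271021842957
t 4.47 tcp [0.4326 0.269  0.0007] [[-1.0, -0.001, 0.002], [-0.001, 1.0, 0.002]] w 0.063 F [-2.1  0.3 10.1] 30.58893084526062
wide_dish 0.96 rect [183.5, 200.3, 142.7, 141.4] xy [0.43   0.2693] area 16217.0 model 16914 [227. 223. 219.]
```

View pics/w3.png

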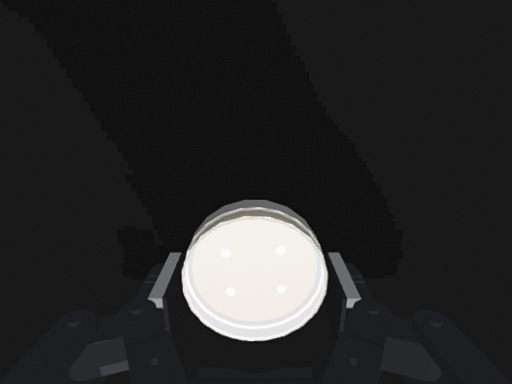

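The dish is gripped: width 63 mm, level, sitting 2.6 mm toward tool +x of the TCP axis. I lift it and carry it toward the stand.

Call:
apply_moves:
  rows:
    - [0,0,-0.2,0,0,0]
    - [0,0,-0.4,0,0,0]
    - [0,0,-0.6,0,0,0]
    - [0,0,-0.6,0,0,0]

```text
clock: 5.08
tcp_pos: [0.4341, 0.2698, 0.1536]
orientation: [-0.001, 3.134, 0.01]
contact_force: [0.4, 0.9, -0.1]
grip_width: 0.0626
gripper_force: 34.4
```

Call:
apply_moves:
  rows:
    - [-0.07,-0.18,0,0,0,0]
    - [-0.14,-0.36,0,0,0,0]
    - [-0.21,-0.54,0,0,0,0]
    - [-0.286,-0.72,0,0,0,0]
    - [-0.286,-0.72,0,0,0,0]

```text
clock: 5.7
tcp_pos: [0.5038, 0.0835, 0.1485]
orientation: [-0.01, -3.141, 0.003]
contact_force: [0.1, 0.3, -0.8]
grip_width: 0.0624
gripper_force: 34.3
```

Call:
apply_moves:
  rows:
    - [-0.07,-0.18,0,0,0,0]
    - [-0.14,-0.36,0,0,0,0]
    - [-0.21,-0.54,0,0,0,0]
    - [-0.286,-0.72,0,0,0,0]
    - [-0.286,-0.72,0,0,0,0]

```text
clock: 6.32
tcp_pos: [0.5752, -0.0955, 0.1485]
orientation: [0.008, 3.141, -0.003]
contact_force: [-0.4, 0.5, -0.7]
grip_width: 0.0625
gripper_force: 34.3
```

Run:
```python
from h import *
st(); p=r.grab_frame('wrist'); save(p,'w4'); 
z=r.get_obs()['tcp_pos'][2]
find(p,'wide_dish',.032,.02,z)
find(p,'round_stand',.044,.004,.011)
for n,rad,h in [('small_dish',.02,.02),('jar',.018,.05)]: find(p,n,rad,h,0)
for c in ['scene','side']:
    p=r.grab_frame(c); find(p,'round_stand',.044,.004,.011); find(p,'weight',.014,.03,0)
```

```text
t 6.33 tcp [ 0.5752 -0.0955  0.1485] [[-1.0, 0.005, 0.0], [0.005, 1.0, -0.002]] w 0.0625 F [-0.4  0.5 -0.7] 34.33046042919159
wide_dish 0.82 rect [184.0, 198.5, 142.9, 143.2] xy [ 0.5722 -0.0951] area 16144.0 model 17044 [194. 188. 181.]
round_stand 0.59 rect [33.6, 212.0, 89.5, 84.4] xy [ 0.6463 -0.2638] area 5996.0 model 6049 [233. 231. 235.]
round_stand 0.38 rect [430.1, 209.1, 48.6, 43.5] xy [0.6236 0.0879] area 1426.0 model 6532 [136. 138. 139.]
small_dish 0.57 rect [0.8, 6.2, 63.6, 59.2] xy [ 0.4557 -0.2671] area 2835.0 model 3001 [185. 181. 176.]
jar 0.22 rect [440.4, 0.8, 71.1, 24.7] xy [0.444  0.0614] area 1695.0 model 4402 [185. 180. 174.]
round_stand 0.89 rect [123.9, 201.6, 33.2, 20.6] xy [ 0.6484 -0.2637] area 605.0 model 613 [198. 201. 208.]
weight 0.74 rect [264.0, 200.1, 15.7, 16.8] xy [0.6245 0.0878] area 177.0 model 146 [117. 123. 126.]
round_stand 0.64 rect [354.3, 250.5, 41.3, 33.2] xy [ 0.6478 -0.269 ] area 988.0 model 1012 [240. 240. 243.]
weight 0.47 rect [293.4, 169.7, 8.2, 13.3] xy [0.6221 0.0872] area 131.0 model 123 [137. 142. 142.]
```

View pics/w4.png

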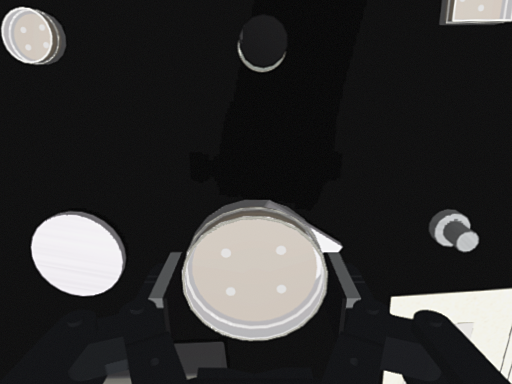

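Held dish is level in the grip; stand visible at (78,254), fit (0.646,-0.264). I move nearer and refine.

Call:
apply_moves:
  rows:
    - [-0.1,-0.15,0.1,0,0,0]
    - [-0.2,-0.3,0.2,0,0,0]
    - [-0.295,-0.42,0.2,0,0,0]
    - [-0.295,-0.42,0.2,0,0,0]

```text
clock: 7.38
tcp_pos: [0.6494, -0.2004, 0.0984]
orientation: [0.005, 3.141, -0.003]
contact_force: [0.0, 0.1, -0.7]
grip_width: 0.0626
gripper_force: 34.3
```

Run:
```python
from h import *
for i in range(2):
    st(); p=r.grab_frame('wrist'); z=r.get_obs()['tcp_pos'][2]
    find(p,'wide_dish',.032,.02,z); find(p,'round_stand',.044,.004,.011)
save(p,'w5')
```

```text
t 7.38 tcp [ 0.6494 -0.2004  0.0984] [[-1.0, 0.003, 0.001], [0.003, 1.0, -0.002]] w 0.0626 F [ 0.   0.1 -0.7] 34.33099329471588
wide_dish 0.71 rect [185.4, 198.0, 143.3, 142.1] xy [ 0.6462 -0.2   ] area 15995.0 model 17120 [188. 182. 176.]
round_stand 0.56 rect [107.5, 140.7, 117.5, 116.3] xy [ 0.6451 -0.2664] area 10288.0 model 11116 [219. 218. 221.]
t 7.53 tcp [ 0.6483 -0.1956  0.0986] [[-1.0, -0.001, -0.001], [-0.001, 1.0, 0.001]] w 0.0627 F [-0.1  0.2 -0.6] 34.33103621006012
wide_dish 0.68 rect [180.9, 198.7, 147.5, 140.7] xy [ 0.645  -0.1953] area 16115.0 model 17180 [187. 182. 175.]
wide_dish 0.54 rect [341.5, 127.0, 159.0, 145.3] xy [ 0.6119 -0.1268] area 11934.0 model 21071 [230. 228. 231.]
round_stand 0.68 rect [98.4, 143.3, 119.8, 112.5] xy [ 0.6457 -0.2658] area 10486.0 model 11056 [221. 220. 223.]
```

View pics/w5.png

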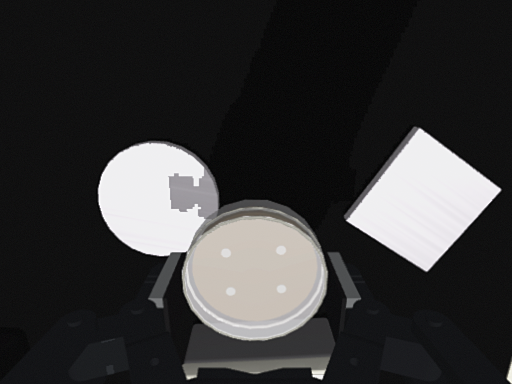

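```bash
cat >> h.py <<'E'
def circ(p,mask,z,rad):
    c=max(cv2.findContours(mask.astype(np.uint8),0,1)[0],key=cv2.contourArea).reshape(-1,2)
    P=np.array([onz(p,u,z)[:2] for u in c])
    f=lambda q:np.hypot(*(P-q[:2]).T)-q[2]
    s=least_squares(f,[*P.mean(0),rad],loss='soft_l1',f_scale=.0007)
    print('circ',s.x.round(4),'inl',np.mean(abs(f(s.x))<.001).round(2)); return s.x
E
python3 - <<'E'
from h import *
for i in range(2):
    st(); p=r.grab_frame('wrist'); z=r.get_obs()['tcp_pos'][2]
    d=r.outline_of(p,'round_stand')[0]; circ(p,d['pixels'],.015,.044)
    d=r.outline_of(p,'wide_dish')[0]; circ(p,d['pixels'],z+.02,.032)
E
```

```text
t 7.67 tcp [ 0.6485 -0.1953  0.099 ] [[-1.0, -0.002, -0.0], [-0.002, 1.0, 0.001]] w 0.0625 F [-1.3 -0.1 -0.1] 34.33132588863373Traceback (most recent call last):
  File "<stdin>", line 4, in <module>
IndexError: list index out of range
```

Run:
```python
from h import *
for i in range(3):
    st(); p=r.grab_frame('wrist'); z=r.get_obs()['tcp_pos'][2]
    for d in r.outline_of(p,'round_stand')[:1]: circ(p,d['pixels'],.015,.044)
    for d in r.outline_of(p,'wide_dish')[:1]: circ(p,d['pixels'],z+.02,.032)
```

```text
t 7.78 tcp [ 0.6486 -0.1958  0.0991] [[-1.0, -0.002, 0.0], [-0.002, 1.0, 0.0]] w 0.0628 F [-0.6  0.9 -1.2] 34.33090031147003
circ [ 0.6461 -0.2645  0.0435] inl 0.8
circ [ 0.6424 -0.1955  0.0326] inl 0.42
t 7.92 tcp [ 0.6487 -0.1964  0.099 ] [[-1.0, -0.001, 0.0], [-0.001, 1.0, 0.0]] w 0.0626 F [ 0.6  0.6 -0.5] 34.33121144771576
circ [ 0.646  -0.2646  0.0436] inl 0.75
circ [ 0.6426 -0.1961  0.0326] inl 0.4
t 8.07 tcp [ 0.6487 -0.1968  0.0989] [[-1.0, -0.001, 0.0], [-0.001, 1.0, 0.0]] w 0.063 F [-0.5  0.2 -0.6] 34.330896735191345
circ [ 0.646  -0.2646  0.0435] inl 0.73
circ [ 0.6424 -0.1963  0.0325] inl 0.39
```

Call:
apply_moves:
  rows:
    - [-0.002,-0.15,0.0,0,0,0]
    - [-0.002,-0.272,0.1,0,0,0]
    - [-0.002,-0.272,0.2,0,0,0]
    - [-0.002,-0.272,0.304,0,0,0]
    - [-0.002,-0.272,0.304,0,0,0]

```text
clock: 8.85
tcp_pos: [0.6475, -0.2641, 0.0205]
orientation: [0.001, -3.137, -0.002]
contact_force: [-0.3, 0.1, -0.6]
grip_width: 0.0629
gripper_force: 34.3
```

Run:
```python
from h import *
for i in range(3):
    p=r.grab_frame('wrist'); st();z=r.get_obs()['tcp_pos'][2]
    for d in r.outline_of(p,'round_stand')[:1]: circ(p,d['pixels'],.015,.044)
    find(p,'wide_dish',.032,.02,z)
save(p,'w6')
```

```text
t 8.9 tcp [ 0.6487 -0.2646  0.0222] [[-1.0, -0.001, -0.002], [-0.001, 1.0, 0.001]] w 0.0624 F [ 0.4 -0.3  0.4] 34.33174431324005
circ [ 0.6429 -0.2657  0.0405] inl 0.32
wide_dish 0.93 rect [184.2, 197.5, 144.0, 142.7] xy [ 0.6432 -0.2637] area 16111.0 model 17603 [232. 229. 224.]
t 9.05 tcp [ 0.6502 -0.2652  0.0243] [[-1.0, -0.001, 0.002], [-0.001, 1.0, -0.001]] w 0.0626 F [ 0.4 -0.6  0.2] 34.331132769584656
wide_dish 0.55 rect [183.7, 198.6, 143.6, 144.1] xy [ 0.6467 -0.2647] area 15995.0 model 17185 [231. 228. 224.]
t 9.2 tcp [ 0.65  -0.265  0.024] [[-1.0, -0.001, 0.002], [-0.001, 1.0, -0.001]] w 0.0628 F [ 0.1 -0.4 -0.2] 34.33128833770752
circ [ 0.6428 -0.2656  0.0404] inl 0.42
wide_dish 0.88 rect [185.2, 199.6, 143.3, 143.8] xy [ 0.647  -0.2647] area 16192.0 model 17064 [231. 227. 223.]
```

View pics/w6.png

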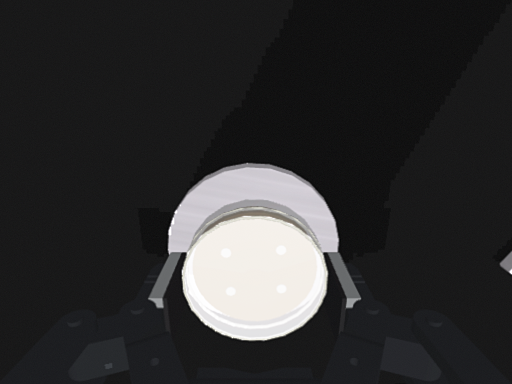

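The stand shows evenly around the dish (columns 168–338, dish 183–327), so it is about 1 mm off at most. Lower and release.

Call:
apply_moves:
  rows:
    - [0.003,-0.003,0.015,0,0,0]
    - [0.003,-0.003,0.026,0,0,0]
    - [0.003,-0.003,0.034,0,0,0]
    - [0.003,-0.003,0.034,0,0,0]
    - [0.003,-0.003,0.034,0,0,0]

```text
clock: 9.93
tcp_pos: [0.6483, -0.2657, 0.0158]
orientation: [0.001, -3.141, -0.001]
contact_force: [-6.0, 3.0, 13.7]
grip_width: 0.0629
gripper_force: 35.6
```

Run:
```python
from h import *
for i in range(3): p=r.grab_frame('wrist');st()
find(p,'wide_dish',.032,.02,.015)
```

```text
t 9.97 tcp [ 0.6482 -0.2657  0.0158] [[-1.0, -0.0, -0.0], [-0.0, 1.0, 0.0]] w 0.0627 F [-4.7  2.6 12.7] 35.582356452941895
t 10.03 tcp [ 0.6483 -0.2657  0.0158] [[-1.0, -0.0, -0.0], [-0.0, 1.0, 0.001]] w 0.0626 F [-5.3  2.9 13.3] 35.58016061782837
t 10.07 tcp [ 0.6482 -0.2657  0.0158] [[-1.0, -0.0, -0.0], [-0.0, 1.0, 0.001]] w 0.0624 F [-5.9  2.3 13.6] 35.580031871795654
wide_dish 0.71 rect [185.0, 198.3, 144.9, 141.6] xy [ 0.6456 -0.2653] area 16041.0 model 16905 [233. 230. 225.]
```

Seated at the expected height. Open, retreat upward, and look down at the result.

Call:
apply_moves:
  rows:
    - [0,0,-0.003,0,0,0]
    - [0,0,-0.003,0,0,0]
    - [0,0,-0.003,0,0,0]
    - [0,0,-0.003,0,0,0]
  claw: 1

```text
clock: 10.62
tcp_pos: [0.6484, -0.2655, 0.0148]
orientation: [0.001, -3.141, -0.0]
contact_force: [0.2, 0.4, 0.5]
grip_width: 0.0855
gripper_force: 0.0
```

Call:
apply_moves:
  rows:
    - [0,0,-0.1,0,0,0]
    - [0,0,-0.3,0,0,0]
    - [0,0,-0.5,0,0,0]
    - [0,0,-0.6,0,0,0]
    - [0,0,-0.6,0,0,0]

```text
clock: 11.25
tcp_pos: [0.6499, -0.2663, 0.1676]
orientation: [-0.001, 3.137, -0.002]
contact_force: [0.4, -0.1, -0.9]
grip_width: 0.0851
gripper_force: 0.0
```

Run:
```python
from h import *
for i in range(3):
    p=r.grab_frame('wrist')
st();save(p,'w7')
for d in r.outline_of(p,'round_stand')[:1]: circ(p,d['pixels'],.015,.044)
find(p,'wide_dish',.032,.02,.015)
```

```text
t 11.4 tcp [ 0.6477 -0.2651  0.1634] [[-1.0, -0.001, -0.002], [-0.001, 1.0, 0.001]] w 0.0853 F [-0.2  0.4 -0.5] 0.0
circ [ 0.6467 -0.2656  0.0433] inl 0.98
wide_dish 0.9 rect [218.1, 142.3, 74.6, 76.1] xy [ 0.6462 -0.2651] area 4364.0 model 4502 [205. 199. 193.]
```

View pics/w7.png

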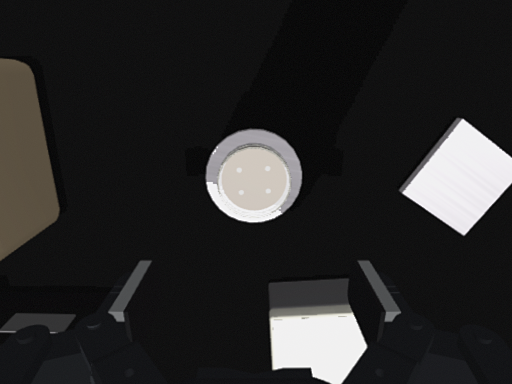

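The wide dish sits at (254,180), centred on the stand within about 0.5 mm. Next: the square dish.

Call:
apply_moves:
  rows:
    - [0.432,0.684,0,0,0,0]
    - [0.432,0.684,0,0,0,0]
    - [0.432,0.684,0,0,0,0]
    - [0.432,0.684,0,0,0,0]

```text
clock: 12.0
tcp_pos: [0.5378, -0.0905, 0.1638]
orientation: [0.009, -3.138, -0.003]
contact_force: [0.8, -1.4, 0.5]
grip_width: 0.0855
gripper_force: 0.0
```

Call:
apply_moves:
  rows:
    - [0.432,0.684,0,0,0,0]
    - [0.432,0.684,0,0,0,0]
    - [0.432,0.684,0,0,0,0]
    - [0.432,0.684,0,0,0,0]
    - [0.432,0.684,0,0,0,0]

```text
clock: 12.62
tcp_pos: [0.4325, 0.0763, 0.1649]
orientation: [-0.003, 3.142, -0.0]
contact_force: [1.2, -0.4, -0.3]
grip_width: 0.0854
gripper_force: 0.0
```

```bash
cat >> h.py <<'E'
def sq(p,d,z0,half=.023,h=.02):
    """silhouette fit of a square box via corners of hull: optimise x,y,yaw on mask IoU"""
    m=d['pixels'].astype(np.uint8); x,y,w,hh=d['rect']; g=onz(p,(x+w/2,y+hh/2),z0+h/2)[:2]
    def cost(q):
        c,s=np.cos(q[2]),np.sin(q[2])
        P=np.array([proj(p,[q[0]+c*a-s*b,q[1]+s*a+c*b,z]) for z in(z0,z0+h) for a in(-half,half) for b in(-half,half)],np.float32)
        im=np.zeros(m.shape,np.uint8); cv2.fillPoly(im,[(cv2.convexHull(P)*16).round().astype(int)],1,shift=4)
        return 1-(im&m).sum()/(im|m).sum()
    from scipy.optimize import minimize
    best=min((minimize(cost,[*g,t],method='Nelder-Mead',options=dict(initial_simplex=[[*g,t],[g[0]+.006,g[1],t],[g[0],g[1]+.006,t],[g[0],g[1],t+.25]],xatol=1e-4)) for t in(-.5,0,.4,.8)),key=lambda s:s.fun)
    print('sq xy',best.x[:2].round(4),'yaw deg',np.degrees(best.x[2]).round(1),'1-IoU',round(best.fun,3),'conf',round(d['conf'],2),d['rect'],p['pixels'][d['pixels']].mean(0).round())
E
python3 - <<'E'
from h import *
for i in range(3): p=r.grab_frame('wrist')
st();save(p,'w8')
for d in r.outline_of(p,'square_dish')[:2]: sq(p,d,0)
E
```

```text
t 12.78 tcp [0.4334 0.0746 0.165 ] [[-1.0, 0.002, 0.0], [0.002, 1.0, -0.001]] w 0.0854 F [-0.2 -0.1  0.1] 0.0
sq xy [0.4241 0.0749] yaw deg 1.5 1-IoU 0.013 conf 0.69 [226.4, 139.8, 52.8, 54.7] [249. 249. 249.]
sq xy [0.3338 0.0784] yaw deg 54.9 1-IoU 0.031 conf 0.57 [218.2, 19.9, 79.5, 82.1] [183. 254. 254.]
```

View pics/w8.png

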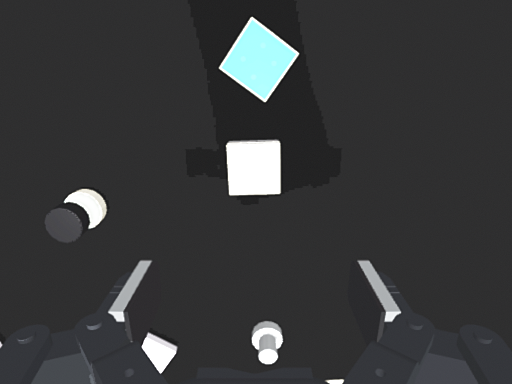

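The square dish is at (253,167) with the turquoise decoy above it, and its fit is (0.424, 0.075), yaw 1.5°. I'll descend to just above it and recheck.

Call:
apply_moves:
  rows:
    - [0.03,0,0.2,0,0,-0.017]
    - [0.03,0,0.4,0,0,-0.017]
    - [0.03,0,0.5,0,0,-0.017]
    - [0.03,0,0.5,0,0,-0.017]
    - [0.03,0,0.5,0,0,-0.017]

```text
clock: 13.45
tcp_pos: [0.4258, 0.0758, 0.0408]
orientation: [-0.041, 3.14, 0.0]
contact_force: [0.8, -0.4, -0.0]
grip_width: 0.0851
gripper_force: 0.0
```

Run:
```python
from h import *
for i in range(3): p=r.grab_frame('wrist')
st()
for d in r.outline_of(p,'square_dish')[:2]: sq(p,d,0)
rel([.426,.075,.001])
```

```text
t 13.6 tcp [0.4259 0.0763 0.0412] [[-1.0, -0.027, 0.002], [-0.027, 1.0, 0.001]] w 0.0857 F [-0.1  0.1  0.7] 0.0
sq xy [0.424  0.0751] yaw deg 1.7 1-IoU 0.033 conf 0.97 [206.7, 188.5, 88.8, 88.4] [232. 230. 227.]
sq xy [0.3336 0.0785] yaw deg -34.5 1-IoU 0.012 conf 0.89 [193.3, 0.0, 140.9, 134.6] [115. 244. 242.]
shift units [-0.0006 -0.0059  0.1604]
```

Call:
apply_moves:
  rows:
    - [0.004,-0.005,0.08,0,0,0]
    - [0.004,-0.005,0.158,0,0,0]
    - [0.004,-0.005,0.158,0,0,0]
    - [0.004,-0.005,0.158,0,0,0]

```text
clock: 14.15
tcp_pos: [0.4243, 0.0751, 0.0013]
orientation: [-0.043, 3.14, 0.001]
contact_force: [-0.2, -0.1, -0.2]
grip_width: 0.0854
gripper_force: 0.0
```

Call:
apply_moves:
  rows:
    - [0,0,0,0,0,0]
    - [0,0,0,0,0,0]
    - [0,0,0,0,0,0]
    - [0,0,0,0,0,0]
    - [0,0,0,0,0,0]
  claw: 0
  newtons: 30

```text
clock: 14.78
tcp_pos: [0.4242, 0.0751, 0.0011]
orientation: [-0.043, 3.141, 0.001]
contact_force: [-1.4, -0.2, 6.3]
grip_width: 0.0456
gripper_force: 30.2
```

Run:
```python
from h import *
for i in range(3): p=r.grab_frame('wrist'); st()
for d in r.outline_of(p,'square_dish')[:2]: sq(p,d,0)
```

```text
t 14.82 tcp [0.4242 0.0751 0.0011] [[-1.0, -0.027, 0.001], [-0.027, 1.0, 0.0]] w 0.0457 F [-1.3  0.2  6.5] 30.169857144355774
t 14.88 tcp [0.4242 0.0751 0.0011] [[-1.0, -0.027, 0.001], [-0.027, 1.0, 0.0]] w 0.0454 F [-0.  -0.4  6.8] 30.17046332359314
t 14.93 tcp [0.4242 0.0751 0.0011] [[-1.0, -0.027, 0.001], [-0.027, 1.0, 0.0]] w 0.0455 F [-1.8 -0.2  6.9] 30.170647501945496
sq xy [0.4243 0.0754] yaw deg 0.4 1-IoU 0.044 conf 0.8 [198.4, 219.6, 111.0, 109.6] [229. 227. 223.]
sq xy [0.3334 0.0783] yaw deg -34.9 1-IoU 0.011 conf 0.66 [177.7, 0.0, 186.6, 156.3] [109. 244. 242.]
```

Square dish gripped at 45.5 mm width, centred on the TCP. I lift, square the yaw, and carry it over.

Call:
apply_moves:
  rows:
    - [0,0,-0.2,0,0,0]
    - [0,0,-0.4,0,0,0.017]
    - [0,0,-0.6,0,0,0.017]
    - [0,0,-0.6,0,0,0.017]
    - [0,0,-0.6,0,0,0.017]

```text
clock: 15.6
tcp_pos: [0.4234, 0.075, 0.1503]
orientation: [0.001, -3.141, -0.0]
contact_force: [0.3, 0.1, -0.2]
grip_width: 0.0449
gripper_force: 31.8
```

Call:
apply_moves:
  rows:
    - [-0.11,-0.17,0,0,0,0]
    - [-0.22,-0.34,0,0,0,0]
    - [-0.33,-0.51,0,0,0,0]
    - [-0.444,-0.68,0,0,0,0]
    - [-0.444,-0.68,0,0,0,0]

```text
clock: 16.23
tcp_pos: [0.5352, -0.0991, 0.1487]
orientation: [-0.008, -3.139, 0.004]
contact_force: [0.1, -0.2, -0.5]
grip_width: 0.0453
gripper_force: 31.8
```

Call:
apply_moves:
  rows:
    - [-0.11,-0.17,0,0,0,0]
    - [-0.22,-0.34,0.1,0,0,0]
    - [-0.33,-0.51,0.2,0,0,0]
    - [-0.444,-0.68,0.3,0,0,0]
    - [-0.444,-0.68,0.3,0,0,0]

```text
clock: 16.85
tcp_pos: [0.6436, -0.2675, 0.0703]
orientation: [-0.005, -3.134, 0.0]
contact_force: [-0.7, 0.3, -0.2]
grip_width: 0.0453
gripper_force: 31.8
```

Run:
```python
from h import *
for i in range(3):
    p=r.grab_frame('wrist'); st()
    z=r.get_obs()['tcp_pos'][2]
for d in r.outline_of(p,'square_dish')[:1]: sq(p,d,z-.001)
find(p,'wide_dish',.032,.02,.015)
save(p,'w9')
```

```text
t 16.9 tcp [ 0.6439 -0.2652  0.0717] [[-1.0, 0.001, -0.006], [0.001, 1.0, 0.001]] w 0.0455 F [ 0.1 -0.4 -0.3] 31.758994460105896
t 16.95 tcp [ 0.6446 -0.2637  0.073 ] [[-1.0, -0.0, -0.004], [-0.0, 1.0, 0.002]] w 0.0454 F [-0.3  0.6  0.1] 31.75966501235962
t 17.0 tcp [ 0.6452 -0.2629  0.0742] [[-1.0, -0.002, -0.002], [-0.002, 1.0, 0.002]] w 0.0451 F [ 0.9  0.2 -0.2] 31.759870648384094
sq xy [ 0.6436 -0.2634] yaw deg 0.8 1-IoU 0.072 conf 0.57 [197.1, 216.4, 115.2, 116.5] [227. 224. 220.]
wide_dish 0.63 rect [199.8, 174.3, 105.0, 62.6] xy [ 0.6289 -0.2656] area 3537.0 model 9541 [224. 221. 216.]
```

View pics/w9.png

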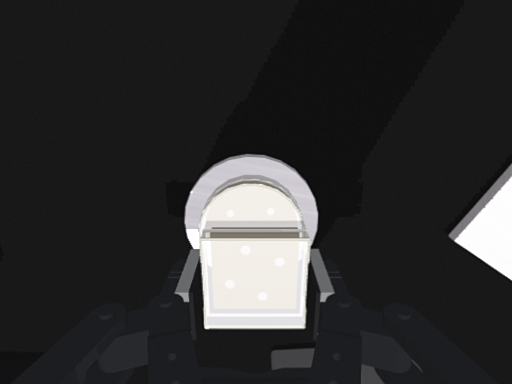

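Call:
apply_moves:
  rows:
    - [-0.003,-0.006,0.06,0,0,0]
    - [-0.003,-0.006,0.122,0,0,0]
    - [-0.003,-0.006,0.122,0,0,0]
    - [-0.003,-0.006,0.122,0,0,0]

```text
clock: 17.6
tcp_pos: [0.6467, -0.2664, 0.0449]
orientation: [0.001, -3.141, 0.0]
contact_force: [1.0, 0.4, -0.0]
grip_width: 0.0455
gripper_force: 31.8
```

Run:
```python
from h import *
for i in range(4):
    p=r.grab_frame('wrist'); z=r.get_obs()['tcp_pos'][2]
    if i>1:
        st()
        for d in r.outline_of(p,'square_dish')[:1]: sq(p,d,z-.001)
        for d in r.outline_of(p,'wide_dish')[:1]: circ(p,d['pixels'],.035,.032)
rel([.6465,-.2651,.0361])
```

```text
t 17.75 tcp [ 0.6471 -0.2666  0.0455] [[-1.0, -0.001, 0.001], [-0.001, 1.0, -0.0]] w 0.0449 F [ 1.1 -1.   0.3] 31.782342195510864
sq xy [ 0.6467 -0.2659] yaw deg 0.2 1-IoU 0.052 conf 0.95 [198.1, 222.0, 109.4, 107.9] [230. 227. 223.]
circ [ 0.6391 -0.2654  0.0286] inl 0.33
t 17.9 tcp [ 0.647  -0.2665  0.0454] [[-1.0, -0.001, 0.001], [-0.001, 1.0, -0.0]] w 0.0453 F [ 0.1 -0.  -0.8] 31.782041788101196
sq xy [ 0.6466 -0.266 ] yaw deg -0.5 1-IoU 0.055 conf 0.65 [197.7, 221.6, 110.5, 108.8] [230. 227. 223.]
circ [ 0.6394 -0.2654  0.0288] inl 0.36
shift units [0.0017 0.0053 0.0367]
```

Call:
apply_moves:
  rows:
    - [0.001,0.004,0.015,0,0,0]
    - [0.001,0.004,0.028,0,0,0]
    - [0.001,0.004,0.036,0,0,0]
    - [0.001,0.004,0.036,0,0,0]
    - [0.001,0.004,0.036,0,0,0]

```text
clock: 18.62
tcp_pos: [0.6465, -0.2653, 0.0363]
orientation: [0.001, -3.141, -0.0]
contact_force: [-1.6, 0.8, 4.7]
grip_width: 0.0452
gripper_force: 32.2
```

Run:
```python
from h import *
for i in range(2): p=r.grab_frame('wrist'); st()
for d in r.outline_of(p,'square_dish')[:1]: sq(p,d,.035)
```

```text
t 18.68 tcp [ 0.6465 -0.2653  0.0362] [[-1.0, -0.001, -0.0], [-0.001, 1.0, 0.0]] w 0.0454 F [-2.5  1.1  5.2] 32.2475266456604
t 18.73 tcp [ 0.6465 -0.2653  0.0362] [[-1.0, -0.001, -0.0], [-0.001, 1.0, 0.0]] w 0.0451 F [-1.6  1.   5.6] 32.28109002113342
sq xy [ 0.646 -0.265] yaw deg -1.3 1-IoU 0.036 conf 0.9 [198.8, 219.5, 113.1, 111.8] [229. 226. 222.]
```

Seated (5 N). Release and rise.

Call:
apply_moves:
  rows:
    - [0,0,-0.003,0,0,0]
    - [0,0,-0.003,0,0,0]
    - [0,0,-0.003,0,0,0]
    - [0,0,-0.003,0,0,0]
  claw: 1

```text
clock: 19.27
tcp_pos: [0.6465, -0.2654, 0.0367]
orientation: [0.001, -3.142, -0.0]
contact_force: [0.4, -0.5, -0.6]
grip_width: 0.0854
gripper_force: 0.0
```

Call:
apply_moves:
  rows:
    - [0,0,-0.1,0,0,0]
    - [0,0,-0.3,0,0,0]
    - [0,0,-0.5,0,0,0]
    - [0,0,-0.5,0,0,0]
    - [0,0,-0.5,0,0,0]

```text
clock: 19.9
tcp_pos: [0.6463, -0.2651, 0.1615]
orientation: [0.001, -3.141, -0.001]
contact_force: [-0.3, -0.1, -0.5]
grip_width: 0.0852
gripper_force: 0.0
```

Run:
```python
from h import *
for i in range(4): p=r.grab_frame('wrist')
st();save(p,'w10')
for d in r.outline_of(p,'square_dish')[:1]: sq(p,d,.035)
for d in r.outline_of(p,'round_stand')[:1]: circ(p,d['pixels'],.015,.044)
find(p,'wide_dish',.032,.02,.015); find(p,'small_dish',.02,.02,0)
```

```text
t 20.1 tcp [ 0.6457 -0.265   0.1602] [[-1.0, -0.001, -0.002], [-0.001, 1.0, 0.001]] w 0.0858 F [ 0.3  0.3 -1.1] 0.0
sq xy [ 0.6462 -0.2655] yaw deg 0.3 1-IoU 0.066 conf 0.75 [222.5, 160.7, 60.2, 62.1] [207. 202. 196.]
circ [ 0.6462 -0.2655  0.042 ] inl 0.23
wide_dish 0.85 rect [221.3, 141.4, 69.3, 65.8] xy [ 0.6315 -0.2676] area 1002.0 model 4746 [185. 182. 177.]
small_dish 0.37 rect [223.4, 161.7, 59.7, 61.7] xy [ 0.657  -0.2648] area 3640.0 model 1702 [206. 201. 195.]
```

View pics/w10.png

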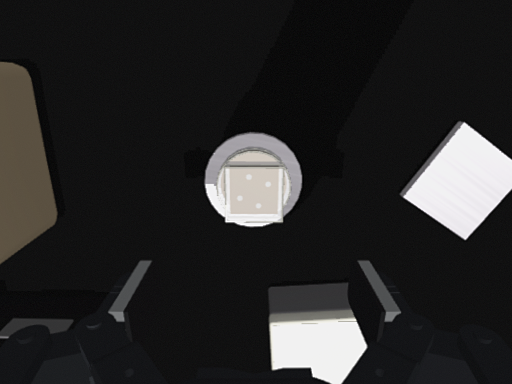

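The square dish is centred on the wide one at (253,192), fit within 0.5 mm of the stand axis. Now the small dish.

Call:
apply_moves:
  rows:
    - [0.25,0,0,0,0,0]
    - [0.5,0,0,0,0,0]
    - [0.76,-0.005,0.1,0,0,0]
    - [0.76,-0.005,0.2,0,0,0]
    - [0.76,-0.005,0.2,0,0,0]

```text
clock: 20.92
tcp_pos: [0.4548, -0.2663, 0.1107]
orientation: [-0.001, -3.138, -0.002]
contact_force: [0.6, 0.3, 0.9]
grip_width: 0.0854
gripper_force: 0.0
```

Run:
```python
from h import *
for i in range(3): p=r.grab_frame('wrist')
st()
find(p,'small_dish',.02,.02,0)
```

```text
t 21.07 tcp [ 0.4583 -0.267   0.1128] [[-1.0, -0.001, 0.002], [-0.001, 1.0, -0.001]] w 0.0849 F [-0.1 -0.1 -0.1] 0.0
small_dish 0.61 rect [226.1, 163.9, 54.8, 59.3] xy [ 0.4549 -0.268 ] area 2303.0 model 2434 [252. 252. 252.]
small_dish 0.61 rect [98.8, 121.2, 62.7, 61.0] xy [ 0.4222 -0.3582] area 2726.0 model 2828 [245. 205. 249.]
```

Call:
apply_moves:
  rows:
    - [0.01,-0.004,0.2,0,0,0]
    - [0.01,-0.004,0.35,0,0,0]
    - [0.01,-0.004,0.446,0,0,0]
    - [0.01,-0.004,0.446,0,0,0]
    - [0.01,-0.004,0.446,0,0,0]

```text
clock: 21.75
tcp_pos: [0.4553, -0.2682, 0.0014]
orientation: [-0.001, 3.14, -0.001]
contact_force: [0.3, -0.2, 0.8]
grip_width: 0.0854
gripper_force: 0.0
```

Run:
```python
from h import *
for i in range(2): p=r.grab_frame('wrist')
st()
find(p,'small_dish',.02,.02,0)
```

```text
t 21.85 tcp [ 0.4553 -0.2682  0.0017] [[-1.0, -0.001, 0.002], [-0.001, 1.0, -0.001]] w 0.0852 F [-0.8 -0.3 -0.1] 0.0
small_dish 0.64 rect [0.0, 156.6, 102.8, 99.7] xy [ 0.4221 -0.3563] area 8076.0 model 9062 [233. 166. 242.]
small_dish 0.61 rect [209.9, 225.5, 91.1, 99.3] xy [ 0.4548 -0.2678] area 6930.0 model 7234 [250. 249. 249.]
```

Positioned within 0.5 mm; I grip, then lift and carry it back over the tower.

Call:
apply_moves:
  rows:
    - [0,0,0,0,0,0]
    - [0,0,0,0,0,0]
    - [0,0,0,0,0,0]
    - [0,0,0,0,0,0]
    - [0,0,0,0,0,0]
  claw: 0
  newtons: 30

```text
clock: 22.52
tcp_pos: [0.4542, -0.2678, 0.0007]
orientation: [-0.001, 3.141, 0.0]
contact_force: [-1.4, 1.5, 5.4]
grip_width: 0.0388
gripper_force: 29.8
```

Call:
apply_moves:
  rows:
    - [0,0,-0.2,0,0,0]
    - [0,0,-0.4,0,0,0]
    - [0,0,-0.5,0,0,0]
    - [0,0,-0.5,0,0,0]

```text
clock: 23.02
tcp_pos: [0.4553, -0.2683, 0.1271]
orientation: [-0.001, 3.138, -0.002]
contact_force: [0.2, 0.0, -1.2]
grip_width: 0.0389
gripper_force: 30.5
```

Call:
apply_moves:
  rows:
    - [-0.2,0.002,0,0,0,0]
    - [-0.4,0.005,0,0,0,0]
    - [-0.6,0.01,0,0,0,0]
    - [-0.766,0.011,0.1,0,0,0]
    - [-0.766,0.011,0.18,0,0,0]

```text
clock: 23.65
tcp_pos: [0.6475, -0.2627, 0.0769]
orientation: [0.006, -3.141, -0.002]
contact_force: [-0.0, -0.2, -0.7]
grip_width: 0.0388
gripper_force: 30.5
```

Run:
```python
from h import *
for i in range(5): p=r.grab_frame('wrist')
st(); z=r.get_obs()['tcp_pos'][2]
find(p,'small_dish',.02,.02,z-.001)
for d in r.outline_of(p,'square_dish')[:2]: sq(p,d,.035)
rel([.6462,-.2655,.062])
```

```text
t 23.9 tcp [ 0.6441 -0.2658  0.0803] [[-1.0, 0.001, -0.001], [0.001, 1.0, -0.0]] w 0.0388 F [ 0.7 -0.6  1.2] 30.531275868415833
small_dish 0.88 rect [211.1, 227.3, 90.0, 98.3] xy [ 0.6431 -0.265 ] area 6859.0 model 7398 [223. 220. 215.]
sq xy [ 0.6463 -0.265 ] yaw deg -1.3 1-IoU 0.528 conf 0.73 [209.9, 197.1, 87.0, 59.0] [225. 222. 217.]
shift units [-0.0044  0.001   0.0778]
```

Call:
apply_moves:
  rows:
    - [-0.008,0,0.04,0,0,0]
    - [-0.008,0,0.074,0,0,0]
    - [-0.008,0,0.074,0,0,0]
    - [-0.008,0,0.074,0,0,0]

```text
clock: 24.5
tcp_pos: [0.6475, -0.2649, 0.0617]
orientation: [0.001, -3.141, -0.0]
contact_force: [0.3, 0.3, -0.6]
grip_width: 0.039
gripper_force: 30.5
```

Run:
```python
from h import *
for i in range(4): p=r.grab_frame('wrist')
st(); z=r.get_obs()['tcp_pos'][2]
find(p,'small_dish',.02,.02,z-.001)
rel([.6463,-.2655,.0558])
```

```text
t 24.7 tcp [ 0.6477 -0.265   0.0621] [[-1.0, -0.001, 0.0], [-0.001, 1.0, -0.0]] w 0.0385 F [-0.4 -0.4  0. ] 30.53252398967743
shift units [ 0.0056 -0.0022  0.0249]
```

Call:
apply_moves:
  rows:
    - [0.005,-0.002,0.012,0,0,0]
    - [0.005,-0.002,0.02,0,0,0]
    - [0.005,-0.002,0.025,0,0,0]
    - [0.005,-0.002,0.025,0,0,0]
    - [0.005,-0.002,0.025,0,0,0]

```text
clock: 25.38
tcp_pos: [0.6462, -0.2655, 0.0558]
orientation: [0.001, -3.142, -0.0]
contact_force: [-1.6, 0.6, 3.5]
grip_width: 0.0387
gripper_force: 30.9
```

Run:
```python
from h import *
for i in range(2): p=r.grab_frame('wrist'); st()
find(p,'small_dish',.02,.02,.055)
```

```text
t 25.43 tcp [ 0.6463 -0.2654  0.0558] [[-1.0, -0.001, 0.0], [-0.001, 1.0, -0.0]] w 0.0388 F [-2.4  1.   4.3] 30.96352994441986
t 25.48 tcp [ 0.6463 -0.2655  0.0558] [[-1.0, -0.001, 0.0], [-0.001, 1.0, -0.0]] w 0.0389 F [-1.2  0.2  4. ] 30.97775101661682
small_dish 0.62 rect [183.8, 158.5, 144.7, 98.0] xy [ 0.6062 -0.2655] area 4689.0 model 8409 [211. 208. 213.]
small_dish 0.6 rect [208.2, 228.4, 92.1, 97.8] xy [ 0.6466 -0.265 ] area 6840.0 model 7290 [231. 229. 225.]
```

Seated at (0.6466, -0.265). Release, rise and head for the weight at about (0.623, 0.088).

Call:
apply_moves:
  rows:
    - [0,0,-0.002,0,0,0]
    - [0,0,-0.002,0,0,0]
    - [0,0,-0.002,0,0,0]
    - [0,0,-0.002,0,0,0]
  claw: 1

```text
clock: 26.02
tcp_pos: [0.6463, -0.2654, 0.0559]
orientation: [0.001, -3.142, 0.0]
contact_force: [0.5, 0.2, 0.2]
grip_width: 0.0855
gripper_force: 0.0
```

Call:
apply_moves:
  rows:
    - [0,0,-0.1,0,0,0]
    - [0,0,-0.3,0,0,0]
    - [0,0,-0.4,0,0,0]
    - [0,0,-0.4,0,0,0]
    - [0,0,-0.4,0,0,0]

```text
clock: 26.65
tcp_pos: [0.6457, -0.2649, 0.1549]
orientation: [0.001, -3.14, -0.001]
contact_force: [-0.3, -0.4, -0.5]
grip_width: 0.0856
gripper_force: 0.0
```

Run:
```python
from h import *
for i in range(3): p=r.grab_frame('wrist')
st()
find(p,'small_dish',.02,.02,.055)
for d in r.outline_of(p,'square_dish')[:1]: sq(p,d,.035)
for d in r.outline_of(p,'round_stand')[:1]: circ(p,d['pixels'],.015,.044)
```

```text
t 26.8 tcp [ 0.6455 -0.265   0.1544] [[-1.0, -0.001, -0.002], [-0.001, 1.0, 0.001]] w 0.0854 F [ 0.   0.3 -0.5] 0.0
small_dish 0.88 rect [226.1, 172.2, 58.1, 64.0] xy [ 0.6472 -0.265 ] area 2602.0 model 2673 [200. 196. 190.]
sq xy [ 0.6462 -0.2649] yaw deg 0.1 1-IoU 0.638 conf 0.76 [222.7, 163.4, 59.4, 64.5] [191. 187. 182.]
circ [ 0.646  -0.2654  0.042 ] inl 0.3
```

Call:
apply_moves:
  rows:
    - [0.05,0.25,0,0,0,0]
    - [0.05,0.5,0,0,0,0]
    - [0.05,0.75,0,0,0,0]
    - [0.05,0.9,0,0,0,0]

```text
clock: 27.45
tcp_pos: [0.6335, -0.036, 0.1558]
orientation: [0.007, -3.141, -0.002]
contact_force: [0.4, -0.4, -0.6]
grip_width: 0.0851
gripper_force: 0.0
```

Call:
apply_moves:
  rows:
    - [0.05,0.25,0,0,0,0]
    - [0.05,0.4,0,0,0,0]
    - [0.05,0.5,0.1,0,0,0]
    - [0.05,0.5,0.1,0,0,0]

```text
clock: 27.95
tcp_pos: [0.6193, 0.0875, 0.129]
orientation: [0.008, -3.138, -0.0]
contact_force: [-0.2, -0.6, 0.0]
grip_width: 0.0852
gripper_force: 0.0
```

```bash
cat >> h.py <<'E'
def wt(p,d,z0):
    m=d['pixels'].astype(np.uint8); x,y,w,hh=d['rect']; g=onz(p,(x+w/2,y+hh/2),z0+.015)[:2]
    a=np.linspace(0,2*np.pi,30)
    def cost(q):
        im=np.zeros(m.shape,np.uint8)
        for rad,z1,z2 in((.017,z0,z0+.012),(.010,z0+.012,z0+.036)):
            P=np.array([proj(p,[q[0]+rad*np.cos(t),q[1]+rad*np.sin(t),z]) for z in(z1,z2) for t in a],np.float32)
            cv2.fillPoly(im,[(cv2.convexHull(P)*16).round().astype(int)],1,shift=4)
        return 1-(im&m).sum()/(im|m).sum()
    from scipy.optimize import minimize
    s=minimize(cost,g,method='Nelder-Mead',options=dict(initial_simplex=[g,g+[.006,0],g+[0,.006]],xatol=1e-4))
    print('weight xy',s.x.round(4),'1-IoU',round(s.fun,3),'conf',round(d['conf'],2),d['rect'])
E
python3 - <<'E'
from h import *
for i in range(3): p=r.grab_frame('wrist')
st()
for d in r.outline_of(p,'weight')[:2]: wt(p,d,0)
E
```

```text
t 28.1 tcp [0.6215 0.0827 0.1315] [[-1.0, 0.001, 0.001], [0.001, 1.0, -0.001]] w 0.0855 F [ 0.  -0.  -0.6] 0.0
weight xy [0.6224 0.0889] 1-IoU 0.116 conf 0.78 [243.4, 165.8, 39.1, 47.1]
```

Call:
apply_moves:
  rows:
    - [-0.004,0.024,0.2,0,0,0]
    - [-0.004,0.024,0.3,0,0,0]
    - [-0.004,0.024,0.3,0,0,0]
    - [-0.004,0.024,0.3,0,0,0]

```text
clock: 28.65
tcp_pos: [0.6233, 0.0896, 0.0576]
orientation: [0.001, 3.139, 0.0]
contact_force: [0.8, 1.5, 0.3]
grip_width: 0.0854
gripper_force: 0.0
```

Run:
```python
from h import *
for i in range(4): p=r.grab_frame('wrist')
st()
for d in r.outline_of(p,'weight')[:2]: wt(p,d,0)
rel([.6224,.0889,.015])
```

```text
t 28.85 tcp [0.623  0.0906 0.0575] [[-1.0, -0.0, 0.002], [-0.0, 1.0, 0.001]] w 0.0856 F [ 0.6 -0.1  0.3] 0.0
shift units [ 0.0018 -0.007   0.1687]
```

Call:
apply_moves:
  rows:
    - [0.001,-0.006,0.08,0,0,0]
    - [0.001,-0.006,0.168,0,0,0]
    - [0.001,-0.006,0.168,0,0,0]
    - [0.001,-0.006,0.168,0,0,0]

```text
clock: 29.4
tcp_pos: [0.6219, 0.089, 0.0139]
orientation: [0.001, -3.141, 0.0]
contact_force: [-0.3, 1.0, 0.9]
grip_width: 0.0855
gripper_force: 0.0
```

Run:
```python
from h import *
for i in range(4): p=r.grab_frame('wrist')
st()
for d in r.outline_of(p,'weight')[:2]: wt(p,d,0)
```

```text
t 29.6 tcp [0.6224 0.0892 0.0147] [[-1.0, -0.001, 0.001], [-0.001, 1.0, 0.0]] w 0.0854 F [0.8 0.7 0.4] 0.0
weight xy [0.6218 0.0889] 1-IoU 0.073 conf 0.96 [221.2, 221.5, 64.7, 89.4]
```

Call:
apply_moves:
  rows:
    - [0,0,0,0,0,0]
    - [0,0,0,0,0,0]
    - [0,0,0,0,0,0]
    - [0,0,0,0,0,0]
    - [0,0,0,0,0,0]
  claw: 0
  newtons: 45

```text
clock: 30.28
tcp_pos: [0.622, 0.0892, 0.0142]
orientation: [-0.001, 3.141, 0.0]
contact_force: [-0.1, 0.3, 1.7]
grip_width: 0.0184
gripper_force: 43.9
```

Call:
apply_moves:
  rows:
    - [0,0,-0.1,0,0,0]
    - [0,0,-0.3,0,0,0]
    - [0,0,-0.5,0,0,0]
    - [0,0,-0.54,0,0,0]
    - [0,0,-0.54,0,0,0]

```text
clock: 30.9
tcp_pos: [0.6217, 0.0892, 0.149]
orientation: [-0.001, 3.141, 0.0]
contact_force: [-0.4, -0.5, -1.9]
grip_width: 0.0184
gripper_force: 44.0
```

Run:
```python
from h import *
for i in range(3): p=r.grab_frame('wrist')
st()
z=r.get_obs()['tcp_pos'][2]
for d in r.outline_of(p,'weight')[:1]: wt(p,d,z-.0145)
```

```text
t 31.05 tcp [0.6204 0.089  0.147 ] [[-1.0, -0.001, -0.003], [-0.001, 1.0, -0.001]] w 0.0184 F [-0.2 -0.2 -1.8] 44.03041899204254
weight xy [0.6209 0.0893] 1-IoU 0.237 conf 0.87 [227.4, 219.6, 59.8, 91.9]
```

Call:
apply_moves:
  rows:
    - [-0.02,-0.2,0,0,0,0]
    - [-0.03,-0.4,0,0,0,0]
    - [-0.04,-0.6,0,0,0,0]
    - [-0.05,-0.7,0,0,0,0]
    - [-0.05,-0.7,0,0,0,0]

```text
clock: 31.72
tcp_pos: [0.6335, -0.0892, 0.1479]
orientation: [-0.007, -3.14, 0.002]
contact_force: [-0.9, 0.4, -1.9]
grip_width: 0.0184
gripper_force: 44.2
```

Call:
apply_moves:
  rows:
    - [-0.02,-0.2,0,0,0,0]
    - [-0.03,-0.4,0,0,0,0]
    - [-0.04,-0.6,0,0,0,0]
    - [-0.05,-0.71,0,0,0,0]
    - [-0.05,-0.71,0.05,0,0,0]

```text
clock: 32.35
tcp_pos: [0.6471, -0.2653, 0.1362]
orientation: [0.003, 3.141, -0.002]
contact_force: [-0.7, -0.5, -1.6]
grip_width: 0.0181
gripper_force: 44.3
```

Run:
```python
from h import *
for i in range(4): p=r.grab_frame('wrist')
st()
z=r.get_obs()['tcp_pos'][2]
for d in r.outline_of(p,'weight')[:1]: wt(p,d,z-.0143)
find(p,'small_dish',.02,.02,.055)
for d in r.outline_of(p,'round_stand')[:1]: circ(p,d['pixels'],.015,.044)
rel([.6467,-.2652,.0953])
```

```text
t 32.55 tcp [ 0.6472 -0.2601  0.1353] [[-1.0, -0.004, -0.002], [-0.004, 1.0, 0.002]] w 0.0181 F [ 0.5  0.3 -1. ] 44.28354620933533
weight xy [ 0.6461 -0.2596] 1-IoU 0.266 conf 0.85 [227.1, 221.6, 58.6, 89.8]
small_dish 0.56 rect [216.7, 179.7, 57.5, 58.5] xy [ 0.6425 -0.2656] area 2299.0 model 3196 [205. 200. 193.]
small_dish 0.22 rect [406.2, 122.6, 105.8, 127.0] xy [ 0.63   -0.1156] area 8177.0 model 3739 [233. 231. 234.]
circ [ 0.6461 -0.2653  0.0417] inl 0.25
shift units [ 0.0037 -0.0142  0.1654]
```

Call:
apply_moves:
  rows:
    - [0.001,-0.018,0.06,0,0,0]
    - [0.001,-0.018,0.12,0,0,0]
    - [0.001,-0.018,0.155,0,0,0]
    - [0.001,-0.018,0.155,0,0,0]
    - [0.001,-0.018,0.155,0,0,0]

```text
clock: 33.33
tcp_pos: [0.647, -0.268, 0.098]
orientation: [-0.001, 3.141, -0.0]
contact_force: [-0.4, -0.3, -1.9]
grip_width: 0.0184
gripper_force: 44.3
```

Run:
```python
from h import *
for i in range(5): p=r.grab_frame('wrist')
st()
z=r.get_obs()['tcp_pos'][2]
for d in r.outline_of(p,'weight')[:1]: wt(p,d,z-.0143)
find(p,'small_dish',.02,.02,.055); save(p,'w11')
rel([.6467,-.2652,.0892])
```

```text
t 33.58 tcp [ 0.647  -0.268   0.0982] [[-1.0, -0.001, 0.001], [-0.001, 1.0, -0.0]] w 0.0181 F [ 0.4 -0.7 -1.4] 44.284366965293884
weight xy [ 0.647  -0.2672] 1-IoU 0.276 conf 0.76 [228.0, 222.0, 57.7, 89.7]
small_dish 0.64 rect [225.8, 195.8, 68.5, 55.2] xy [ 0.6358 -0.2632] area 1731.0 model 4599 [224. 221. 217.]
small_dish 0.44 rect [227.9, 220.0, 57.8, 91.3] xy [ 0.6658 -0.2675] area 3463.0 model 4252 [145. 146. 148.]
shift units [0.001  0.0107 0.0356]
```

View pics/w11.png

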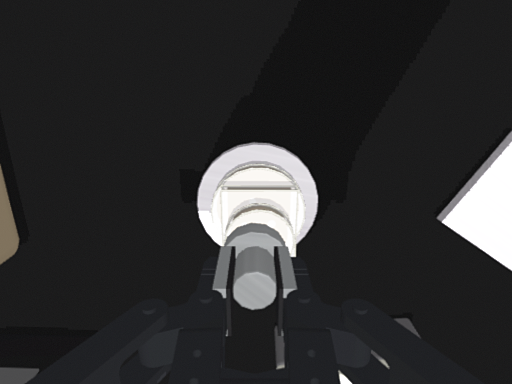

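The weight is over the tower but about 2 mm left of it (256 against 259 px), matching the measurement. Correct and lower.

Call:
apply_moves:
  rows:
    - [0.001,0.01,0.01,0,0,0]
    - [0.001,0.01,0.02,0,0,0]
    - [0.001,0.01,0.03,0,0,0]
    - [0.001,0.01,0.03,0,0,0]

```text
clock: 34.17
tcp_pos: [0.6463, -0.2653, 0.0899]
orientation: [0.001, -3.141, -0.0]
contact_force: [0.1, -0.7, -0.0]
grip_width: 0.0187
gripper_force: 44.3
```

Run:
```python
from h import *
for i in range(3): p=r.grab_frame('wrist');st()
rel([.6467,-.2652,.0892])
```

```text
t 34.23 tcp [ 0.6464 -0.2654  0.0901] [[-1.0, -0.001, -0.0], [-0.001, 1.0, 0.0]] w 0.0185 F [ 0.1 -0.  -0.3] 44.284334778785706
t 34.27 tcp [ 0.6465 -0.2655  0.0902] [[-1.0, -0.001, -0.0], [-0.001, 1.0, -0.0]] w 0.0181 F [-0.2 -0.1 -0.5] 44.2840451002121
t 34.33 tcp [ 0.6466 -0.2655  0.0903] [[-1.0, -0.001, 0.0], [-0.001, 1.0, -0.0]] w 0.0181 F [ 0.3  1.1 -1.6] 44.283610582351685
shift units [-0.0005  0.0011  0.0045]
```

Call:
apply_moves:
  rows:
    - [0,0.001,0.003,0,0,0]
    - [0,0.001,0.006,0,0,0]
    - [0,0.001,0.006,0,0,0]
    - [0,0.001,0.006,0,0,0]

```text
clock: 34.83
tcp_pos: [0.6467, -0.2652, 0.0892]
orientation: [-0.001, 3.141, -0.0]
contact_force: [-1.9, 1.8, 4.7]
grip_width: 0.0184
gripper_force: 44.6
```

Run:
```python
from h import *
for i in range(3): p=r.grab_frame('wrist');st()
for d in r.outline_of(p,'weight')[:1]: wt(p,d,.075)
```

```text
t 34.88 tcp [ 0.6467 -0.2651  0.0893] [[-1.0, -0.001, 0.0], [-0.001, 1.0, 0.0]] w 0.0187 F [-1.9  0.4  4.9] 44.633347392082214
t 34.92 tcp [ 0.6467 -0.2652  0.0893] [[-1.0, -0.001, 0.0], [-0.001, 1.0, 0.0]] w 0.0184 F [-2.   1.   4.8] 44.64357912540436
t 34.98 tcp [ 0.6467 -0.2651  0.0893] [[-1.0, -0.001, 0.001], [-0.001, 1.0, -0.0]] w 0.0184 F [-1.6  1.9  5.3] 44.64982330799103
weight xy [ 0.6462 -0.2644] 1-IoU 0.265 conf 0.85 [228.7, 223.9, 57.6, 87.2]
```

Seated with 5 N. Release and rise.

Call:
apply_moves:
  rows:
    - [0,0,-0.002,0,0,0]
    - [0,0,-0.002,0,0,0]
    - [0,0,-0.002,0,0,0]
    - [0,0,-0.002,0,0,0]
  claw: 1

```text
clock: 35.52
tcp_pos: [0.6465, -0.2651, 0.0891]
orientation: [0.001, -3.141, 0.0]
contact_force: [0.5, -0.1, -0.4]
grip_width: 0.0853
gripper_force: 0.0
```

Call:
apply_moves:
  rows:
    - [0,0,-0.1,0,0,0]
    - [0,0,-0.3,0,0,0]
    - [0,0,-0.45,0,0,0]
    - [0,0,-0.45,0,0,0]
    - [0,0,-0.45,0,0,0]

```text
clock: 36.15
tcp_pos: [0.6461, -0.2648, 0.2011]
orientation: [0.001, -3.141, -0.001]
contact_force: [-0.9, -0.5, -0.8]
grip_width: 0.0853
gripper_force: 0.0
```

Run:
```python
from h import *
for i in range(3): p=r.grab_frame('wrist')
st(); 
for d in r.outline_of(p,'weight')[:1]: wt(p,d,.075)
a=p['pixels'][90:330,110:400]
q=r.grab_frame('side'); b=q['pixels'][180:310,280:440]
A=cv2.resize(a,None,fx=1.7,fy=1.7,interpolation=cv2.INTER_CUBIC);B=cv2.resize(b,(int(160*408/130*.6),408),interpolation=cv2.INTER_CUBIC)
cv2.imwrite('pics/end.png',np.hstack([A,B])[:,:,::-1]); print(np.hstack([A,B]).shape)
for n in ['beaker','jar','tube_rack']:
    for d in r.landmark_of(q,n)[:1]: print(n,d['conf'],onz(q,d['point'],0)[:2].round(3))
```

```text
t 36.3 tcp [ 0.6458 -0.2646  0.2001] [[-1.0, -0.001, -0.003], [-0.001, 1.0, 0.001]] w 0.0854 F [-0.7 -0.5 -1. ] 0.0
weight xy [ 0.6469 -0.2648] 1-IoU 0.116 conf 0.81 [235.0, 167.3, 39.3, 48.3]
(408, 794, 3)
beaker 0.71 [0.659 0.262]
jar 0.7 [ 0.467 -0.09 ]
tube_rack 0.88 [0.562 0.459]
```

View pics/end.png

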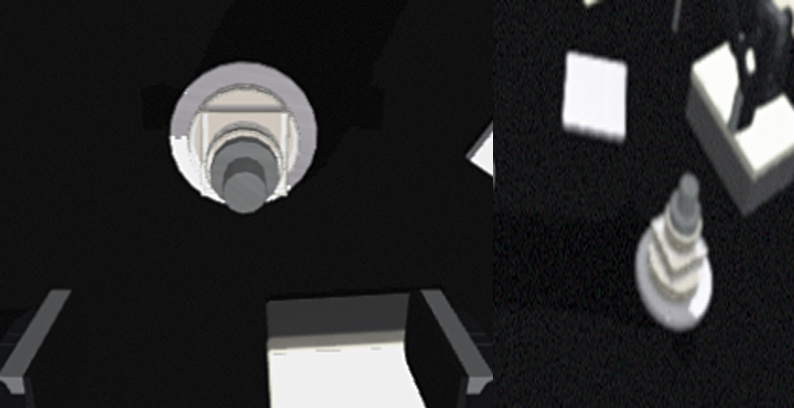

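The tower stands upright and centred: the weight fits at (0.6469, -0.2648), and the stand at (0.646, -0.265). The bystanders have not been moved.

```bash
python3 -c "
from bench import r
print(r.hand_in())"
```

```text
the job is handed in; nothing more can be done
None
```

I stacked the wide dish, square dish, small dish and weight in that order on the round stand, each centred to about 1 mm, left everything else in place, and handed the job in at about 36 s.

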